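Lock the shaker drive for transport

ROBOT

A 7-joint arm with a two-finger parallel gripper is mounted at the origin on a cart in front of the work surface, level with it; the furniture and walls round the work are solid. World frame = base frame: x ahead of the robot, y to its left, z up, the work surface at z = 0. Lengths are in m, angles in degrees, forces in N, time in s.
With the tool pointing down it reaches from about 0.425 to 0.875 m from the base axis. Payload 4.7 kg.
Tool frame: the origin (TCP) lies at the very end of the fingers, on their centre line; the grasp point (between the pads) lies 19 mm behind it; z points along the fingers, y is the line along which they close (so a half turn about z gives the same grasp; the last joint's range is limited). The gripper opens to 87 mm and grips with 3 to 60 N. Pads are 19 mm wide; open, the fingers measure 117 mm over their backs; the gripper's body (75 mm by 190 mm) begins 51 mm behind the grasp point.
Start: joints at [-71.557, 18.392, -4.016, 83.108, 1.295, 78.541, -3.26], TCP at [0.197, 0.619, 0.223] pointing down, gripper open.
Joint ranges: [-163.93, 163.93], [-17.29, 119.83], [-79.2, 71.16], [3.27, 140.29], [-89.18, 269.18], [5.43, 117.66], [-154.24, 154.24]. Speed limits (degrees/s): [147.25, 147.25, 180, 180, 180, 180, 180].

INTERFACE

Orientations are given as [roll, pitch, yaw] about the fixed x, y, z axes, in that order (R = Rz(yaw) Ry(pitch) Rx(roll)).
In Python, from cell import get_obs, read_camera, sign_off, silhouettes gives the robot as it stands.
- The arm moves only by the tool play_rows, never from a script. Its argument "steps" is a list that holds one entry, the list of rows, each a list of 7 numbers: the shift along the tool's x, y, z in m, then the turn, a rotation vector about the tool's x, y, z in rad, then the finger opening in m, from 0 to 0.087. A call has 1 to 12 rows; each row shifts and turns the commanded pose from where the row before left it, along the tool's axes as they then stand; what a row does not reach is not made up. A row lasts 1/10 s, in which the tool goes at most 50 mm and 8.59 degrees, less where a joint would pass 70% of its speed; a pose out of reach is approached as far as the arm can. A call is refused whole if a number of a shift passes 0.05 or a number of a turn 0.15, either way. A call with a gripper value outside its range is refused whole. The fingers move at their own pace and stop on an object; "force" is the grip in N (left out, the last holds). Time passes only in rows, so rows that do not move let the fingers close. It gives the time, the measured TCP pose, the force, the opening and the grip force at its end, in the units of the state.
- get_obs(): the state, without advancing time (a new reading comes with each control period).
- read_camera(name): name is "scene" or "top"; returns a dict with "frame" (420x560x3 uint8, red, green, blue), "intrinsics" (3x3 intrinsics, pixels), "view" (4x4, takes a point from world to camera coordinates). Camera axes: x right, y up, looking along -z (the intrinsics and any distortion apply to the point x, -y, -z); pixel columns grow to the right and rows downward; lengths in m; the calibration is good to about 2 mm. A picture is of the moment at which its call begins. There is no depth.
- sign_off(): hands the job in; it is judged then, once.
Trained networks look in the newest picture that a camera, given by its name, has taken for a name from the list of things; names that differ only in an ending like _2 or _b are one class to them, and where a whole thing is asked for, a point or a joint stands for the part that bears it (a point fixed in the world has none). Each returns a list of dicts, best first, with "p" (0 to 1); they miss things now and then, are a little off and sometimes report something else, mostly with a low value. They report only what shows in the picture. A call takes as long as a camera call. They do not tell look-alikes from the thing itself.
- silhouettes(camera, name): "pixels" (420x560 bool, what is visible of it) and "extent" ([left, top, right, bottom] in pixels, round what is visible of it).
The state is a dict: "time_s": time; "qpos": joint angles; "joint_velocities": joint speeds; "effort": joint torques, N m; "tool_pos": TCP position; "tool_rot": TCP orientation; "force": force on the tool from outside, world axes, zero at the start; "wrist_torque": the same for the moment, N m; "grip_width": finger opening in m; "grasp_force": force on a finger pad.
Only numpy, scipy, OpenCV 4.12 (cv2) and the standard library are available. Lean on these libraries where they do the work, as an engineer would, in place of code of your own. Each camera call takes 0.05 s, during which the arm holds its last target. There are 200 camera calls.

TASK

Lock the drive of the bench shaker: with the fingertips, push the upright pins round to turn the slotted disc until its slot lines up with the lock bar, then push the bar by its upright end plate through the slot until it is fully home, the plate up against the guide block. Touch and push only: do not pinch the pins or the plate between the fingers, do not lift the bar, and leave the small bottles and the cup beside it standing where they are.

Things in the scene. Friction and masses are not known exactly. Their poses are not given: they have to be found in the camera images.
- shaker_base: Low grey base of a bench shaker, fixed to the bench, 315 mm long, 104 mm wide at its round part. Origin on the bench under the disc's axis; x is level, the way the lock bar is pushed; z up. The bar lies on an open slide from x = -237 mm to the guide block. Beyond the disc, at x = 54 to 70 mm, stand two keeper cheeks (20 mm gap, 40 mm high) that the tip enters.
- guide_mouth (a point): Middle of the rear face of the aluminium guide block that encloses the bar (45 mm long, 42 mm wide, top 42 mm above the bench), 97 mm behind the disc's axis on the bar's centre line, 28 mm above the bench. The bar is fully home when its plate rests against this face, which stops it.
- lock_disc (a joint): Angle of the slotted disc (80 mm across, top 40 mm above the bench, vertical axis through the base's origin), rad, counter-clockwise from above. The slot lines up with the bar at 0, pi or -pi, all equally good. It can turn a full turn either way, stays where it is left, and takes about 5 N at a pin to turn.
- slot_mid (a point): Centre of the disc's top face, 40 mm above the bench; its x axis runs along the slot, which is 16 mm wide, 20 mm deep, open at the top and straight across the middle, its mouths flared to about 30 mm.
- pin_a (a point): Centre of the top (78 mm above the bench) of one of the disc's two identical upright steel pins, 14 mm thick with a 19 mm collar 5 mm high at the foot, standing 38 mm up from the disc, 26 mm from its axis, square to the slot (at the disc's +y).
- pin_b (a point): The same point of the other pin, opposite (at the disc's -y).
- lock_bar: Loose steel lock bar, 0.3 kg, lying in its guide: 12 x 12 mm, 159 mm long with an 18 mm conical tip, sliding with about 2 N. Origin at the middle of its underside in the plane of the plate's front face, 22 mm above the bench; x points along the bar to the tip. At its rear end stands the push plate, 8 mm thick, 50 mm wide, its top 82.5 mm above the bench.
- plate_push (a point): Middle of the rear face of the bar's upright push plate (8 mm behind the bar's origin), 65 mm above the bench: push here along the bar's x.
- bar_tip (a point): Point of the bar's tip, 28 mm above the bench. At the start it is 10 to 30 mm short of the disc's rim; home, it is 62 mm past the disc's axis.
- vial_near: Loose small plastic reagent bottle, 32 mm thick, 84 mm high, on the robot's side of the bar. Origin under its centre. Leave it alone.
- bottle_far: Loose small screw-cap glass bottle, 45 mm thick, 95 mm high, beyond the base. Origin under its centre. Leave it alone.
- cup_far: Loose small clear plastic beaker, 70 mm across, 60 mm high, beyond the base. Origin under its centre. Leave it alone.
There are look-alikes about, which are no part of the job. Of the things shaped like the lock_bar, the steel one is meant.

How it is judged (in metres and radians):
On the way, in this order (a step that is already met when the one before it is completed fails the run):
1. the disc's slot lines up with the bar (angle between the x axis of slot_mid and the x axis of shaker_base, either way round below 0.12 rad), for 0.2 s.
2. the bar is through the slot, fully home (x of lock_bar in the frame of guide_mouth above -0.004 m), for 0.2 s.
At the end, for the whole second after the job is handed in: The bar lies through the disc's slot with its plate within 4 mm of the guide block, bar and slot in line with the base (0.08 and 0.12 rad), the tip between 18 and 38 mm above the bench, everything at rest, and the two small bottles and the cup upright where they stood (within 25 mm) (x of lock_bar in the frame of guide_mouth above -0.004 m and angle between the x axis of slot_mid and the x axis of shaker_base, either way round below 0.12 rad and angle between the x axis of lock_bar and the x axis of shaker_base, either way round below 0.08 rad and z of bar_tip in the frame of shaker_base between 0.018 and 0.038 m and linear speed of lock_bar below 0.01 m/s and velocity of joint lock_disc between -0.05 and 0.05 rad/s and angle between each of vial_near, bottle_far, cup_far's own z axis and vertical below 0.1 rad); the robot touches nothing.
It fails at once if the lock bar is lifted out of its guide (more than 8 mm) (z of lock_bar in the frame of shaker_base above 0.03 m or z of bar_tip in the frame of shaker_base above 0.04 m).
It fails at once if a bottle or the cup beside the work is lifted, knocked over or moved more than 25 mm (distance of any of vial_near, bottle_far, cup_far from where it was at the start of the episode above 0.025 m or angle between any of vial_near, bottle_far, cup_far's own z axis and vertical above 0.5 rad).
It fails at once if a pin or the push plate is pinched: it stands right between the finger pads, touched by them ((contact force between the fingers and anything else above 2 N and horizontal distance between the grasp point and pin_a below 0.005 m and z of the grasp point in the frame of pin_a below -0.002 m) or (contact force between the fingers and anything else above 2 N and horizontal distance between the grasp point and pin_b below 0.005 m and z of the grasp point in the frame of pin_b below -0.002 m) or (contact force between the fingers and anything else above 2 N and x of the grasp point in the frame of lock_bar between -0.009 and 0.001 m and y of the grasp point in the frame of lock_bar between -0.027 and 0.027 m and z of the grasp point in the frame of lock_bar below 0.059 m)).
It also fails if it takes over 56 s, if anything falls off the work surface, if the arm or the gripper's body presses on something with over 40 N, if the wrist force passes 120 N, or if a joint passes its speed limit or range.

## Working session

There is one attempt and no reset: what is moved stays moved. The work goes in short steps, Python scripts to look and compute and a tool call to move; the robot and the scene stay as the last step left them, time stands still between calls to the robot, and variables do not carry over. Pictures are saved under pics/ and viewed, at most 10 in all, crops included, and the job is handed in when it is done.

Besides the shell and the picture viewer there is one more tool, called by a JSON object that holds its "api" and its "payload". play_rows: Moves the arm, as the interface text tells. Its arguments: {"type":"object","properties":{"steps":{"type":"array","items":{"type":"array","items":{"type":"array","items":{"type":"number"}}}},"force":{"type":"number"}},"required":["steps"]}

```bash
mkdir -p pics; ls
cat > h.py <<'E'
import numpy as np, cv2
from cell import *
def proj(c,P):
    P=np.atleast_2d(P); V=np.array(c['view']);K=np.array(c['intrinsics'])
    q=P@V[:3,:3].T+V[:3,3]; q=q*[1,-1,-1]; q=q@K.T
    return q[:,:2]/q[:,2:]
def unproj(c,uv,z):
    V=np.array(c['view']);K=np.array(c['intrinsics']);R=V[:3,:3];o=-R.T@V[:3,3]
    uv=np.atleast_2d(uv); d=np.c_[uv,np.ones(len(uv))]@np.linalg.inv(K).T
    d=(d*[1,-1,-1])@R
    return o+d*((z-o[2])/d[:,2])[:,None]
E
python3 - <<'E'
from h import *
o=get_obs();print({k:o[k] for k in('time_s','tool_pos','tool_rot','grip_width')})
for n in('scene','top'):
    c=read_camera(n);cv2.imwrite(f'pics/{n}0.png',c['frame'][...,::-1])
    print(n,[k for k in c],np.round(c['intrinsics'],1).tolist(),np.round(c['view'],3).tolist())
    for t in('shaker_base','lock_disc','pin_a','lock_bar','vial_near','bottle_far','cup_far'):
        print(t,[(round(s['p'],2),s['extent'],int(s['pixels'].sum())) for s in silhouettes(n,t)])
E
```

```text
pics
{'time_s': 0.0, 'tool_pos': array([0.19681689, 0.61890488, 0.22146047]), 'tool_rot': array([-1.79890947e+02,  5.55753710e-03,  1.62363453e+02]), 'grip_width': 0.08700588753623771}
scene ['frame', 'intrinsics', 'view'] [[424.0, 0.0, 280.4], [0.0, 424.0, 207.5], [0.0, 0.0, 1.0]] [[0.876, -0.482, 0.008, -0.391], [0.333, 0.617, 0.713, -0.348], [-0.348, -0.622, 0.701, -0.598], [0.0, 0.0, 0.0, 1.0]]
shaker_base [(0.74, [240.2, 217.2, 335.6, 345.6], 4384), (0.21, [234.8, 266.2, 252.6, 301.1], 584)]
lock_disc [(0.59, [280.5, 269.8, 329.5, 324.0], 1660)]
pin_a [(0.75, [279.9, 270.2, 326.1, 322.7], 1625)]
lock_bar [(0.95, [244.0, 198.4, 280.1, 256.6], 805), (0.84, [200.8, 147.8, 264.1, 192.3], 640)]
vial_near [(0.81, [236.6, 264.1, 249.6, 299.7], 562)]
bottle_far [(0.79, [357.5, 261.7, 389.2, 308.2], 1129)]
cup_far [(0.64, [323.7, 231.3, 359.8, 271.5], 1177)]
top ['frame', 'intrinsics', 'view'] [[383.8, 0.0, 276.7], [0.0, 383.8, 204.2], [0.0, 0.0, 1.0]] [[0.024, -0.999, 0.038, 0.157], [0.989, 0.029, 0.145, -0.531], [-0.146, 0.034, 0.989, -0.869], [0.0, 0.0, 0.0, 1.0]]
shaker_base [(0.56, [250.6, 203.6, 381.5, 244.9], 2939)]
lock_disc [(0.3, [331.4, 203.8, 367.9, 237.1], 944), (0.17, [257.8, 202.2, 307.0, 225.7], 287)]
pin_a [(0.76, [332.0, 204.2, 366.9, 238.4], 900), (0.17, [305.5, 247.2, 321.5, 262.0], 197)]
lock_bar [(0.57, [174.3, 167.4, 195.4, 238.0], 498)]
vial_near [(0.68, [308.3, 246.6, 324.5, 263.4], 183)]
bottle_far [(0.78, [355.6, 160.4, 382.0, 185.4], 456)]
cup_far [(0.72, [315.7, 155.9, 340.9, 184.3], 628)]
```

Run:
```python
import cv2
a=cv2.imread('pics/scene0.png');b=cv2.imread('pics/top0.png')
cv2.imwrite('pics/sc.png',cv2.resize(a[130:360,180:410],None,fx=2.6,fy=2.6,interpolation=3))
cv2.imwrite('pics/tc.png',cv2.resize(b[140:280,160:400],None,fx=3.3,fy=3.3,interpolation=3))
```

```text
(no output)
```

View pics/sc.png

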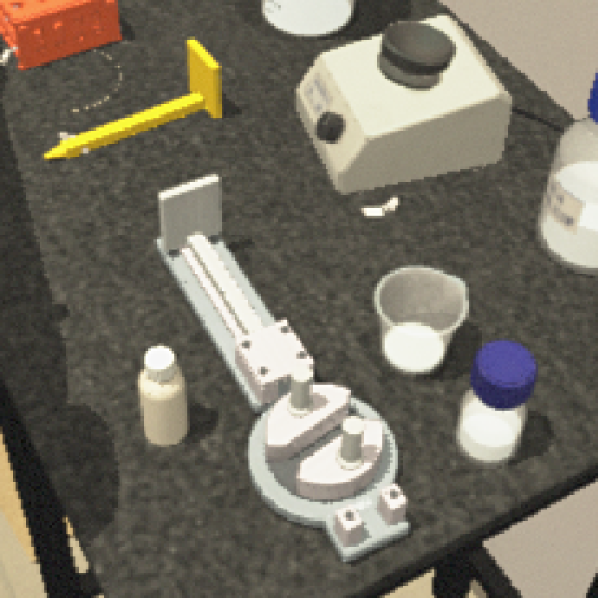

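View pics/tc.png

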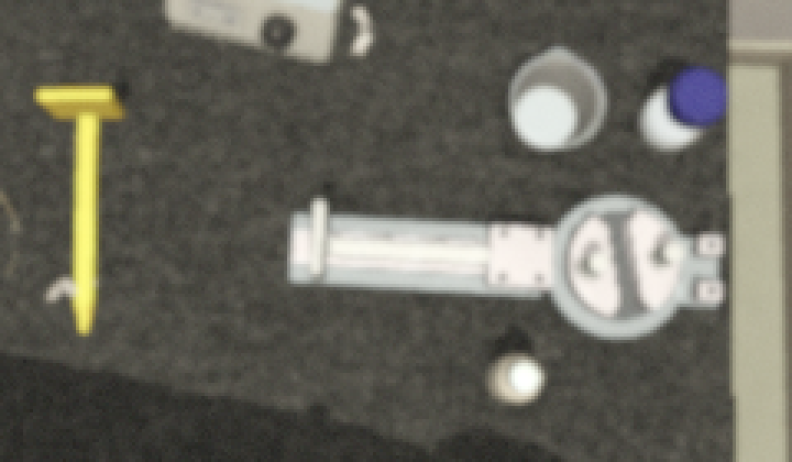

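The steel bar has its plate at scene (254,210) and top (256,212). The yellow T-bar at scene (230,170) and top (185,200) is a look-alike: wrong colour and not on the slide. The slot lies roughly across the bar.

Run:
```python
from h import *
s=read_camera('scene');t=read_camera('top')
def S(p,z): return np.round(unproj(s,np.array(p)/2.6+[180,130],z)[0],4)
def T(p,z): return np.round(unproj(t,np.array(p)/3.3+[160,140],z)[0],4)
print('pins S',S((302,378),.078),S((353,425),.078))
print('pins T',T((595,250),.078),T((667,240),.078))
print('disc T',T((625,262),.04),'slot ends',T((610,212),.04),T((640,313),.04))
print('cheek T',T((711,244),.04),T((711,291),.04),'S',S((350,515),.04),S((394,493),.04))
print('guide T',T((488,224),.042),T((488,288),.042))
print('plate top T',T((319,200),.0825),T((319,276),.0825),'S',S((161,192),.0825),S((219,178),.0825))
for nm,z in(('vial_near',.084),('bottle_far',.095),('cup_far',.06)):
    for n,c in(('scene',s),('top',t)):
        m=silhouettes(n,nm)[0]['extent'];print(nm,n,np.round(unproj(c,[(m[0]+m[2])/2,(m[1]+m[3])/2],z/2)[0],3))
```

```text
pins S [0.4887 0.0215 0.078 ] [ 0.4987 -0.0256  0.078 ]
pins T [0.4985 0.0293 0.078 ] [ 0.5068 -0.0202  0.078 ]
disc T [4.951e-01 1.000e-04 4.000e-02] slot ends [0.5308 0.0108 0.04  ] [ 0.4592 -0.0104  0.04  ]
cheek T [ 0.5098 -0.0619  0.04  ] [ 0.4761 -0.0614  0.04  ] S [ 0.4769 -0.0613  0.04  ] [ 0.5102 -0.0615  0.04  ]
guide T [0.5193 0.0985 0.042 ] [0.4738 0.098  0.042 ]
plate top T [0.5267 0.2181 0.0825] [0.4752 0.2165 0.0825] S [0.4802 0.2212 0.0825] [0.5265 0.214  0.0825]
vial_near scene [0.413 0.072 0.042]
vial_near top [0.415 0.084 0.042]
bottle_far scene [ 0.612 -0.043  0.047]
bottle_far top [ 0.602 -0.04   0.047]
cup_far scene [0.614 0.054 0.03 ]
cup_far top [0.617 0.044 0.03 ]
```

{"api": "play_rows", "payload": {"steps": [[[-0.0314,-0.0334,0,0,0,0,0.04],[-0.0314,-0.0334,0,0,0,0,0.04],[-0.0314,-0.0334,0,0,0,0,0.04],[-0.0314,-0.0334,0,0,0,0,0.04],[-0.0314,-0.0334,0,0,0,0,0.04],[-0.0314,-0.0334,0,0,0,0,0.04],[-0.0314,-0.0334,0,0,0,0,0.04],[-0.0314,-0.0334,0,0,0,0,0.04],[-0.0314,-0.0334,0,0,0,0,0.04],[-0.0314,-0.0334,0,0,0,0,0.04],[-0.0314,-0.0334,0,0,0,0,0.04],[-0.0314,-0.0334,0,0,0,0,0.04]]]}}

```text
time_s: 2.4
tool_pos: [0.4352, 0.1216, 0.223]
tool_rot: [179.9, 0.0, 162.4]
force: [0.7, 0.7, -0.7]
grip_width: 0.04
grasp_force: 0.0
```

{"api": "play_rows", "payload": {"steps": [[[-0.0314,-0.0334,0,0,0,0,0.04],[-0.0314,-0.0334,0,0,0,0,0.04],[-0.0314,-0.0334,0,0,0,0,0.04],[0,0,0,0,0,0.1,0.04],[0,0,0,0,0,0.1,0.04],[0,0,0,0,0,0,0.04],[0,0,0,0,0,0,0.04]]]}}

```text
time_s: 3.1
tool_pos: [0.494, -0.0005, 0.2227]
tool_rot: [180.0, 0.0, 151.1]
force: [-0.2, 0.9, 0.0]
grip_width: 0.0403
grasp_force: 0.0
```

```bash
cat >> h.py <<'E'
def tgt(xy,z=None):
    from scipy.spatial.transform import Rotation as R
    o=get_obs();p=o['tool_pos'];r=R.from_euler('xyz',o['tool_rot'],degrees=True).as_matrix()
    d=np.array([xy[0],xy[1],p[2] if z is None else z])-p
    print('t',o['time_s'],'pos',np.round(p,4),'rot',np.round(o['tool_rot'],2),'qpos',np.round(o['qpos'],1),'F',np.round(o['force'],1),'w',round(o['grip_width'],4),'shift',np.round(r.T@d,4))
E
python3 -c "
from h import *
tgt((.4942,-.0015),.12)"
```

```text
t 3.1 pos [ 0.494  -0.0005  0.2227] rot [1.7999e+02 1.0000e-02 1.5106e+02] qpos [-35.7  -1.9  32.3 105.7   1.   75.8  57.4] F [-0.2  0.9  0. ] w 0.0403 shift [-0.0006 -0.0008  0.1027]
```

{"api": "play_rows", "payload": {"steps": [[[-0.0006,-0.001,0.03,0,0,0.13,0.04],[0,0,0.035,0,0,0.13,0.04],[0,0,0.035,0,0,0,0.04],[0,0,0.035,0,0,0,0.04],[0,0,0.02,0,0,0,0.04],[0,0,0.015,0,0,0,0.04],[0,0,0,0,0,0,0.04]]]}}

```text
time_s: 3.8
tool_pos: [0.4922, -0.0016, 0.0506]
tool_rot: [-179.8, -0.1, 136.1]
force: [-0.5, 0.0, 0.8]
grip_width: 0.0401
grasp_force: 0.0
```

{"api": "play_rows", "payload": {"steps": [[[0,0,0,0,0,-0.1,0.04],[0,0,0,0,0,-0.1,0.04],[0,0,0,0,0,-0.1,0.04],[0,0,0,0,0,-0.1,0.04],[0,0,0,0,0,-0.1,0.04],[0,0,0,0,0,-0.1,0.04],[0,0,0,0,0,-0.1,0.04],[0,0,0,0,0,-0.1,0.04]]]}}

```text
time_s: 4.6
tool_pos: [0.4952, -0.0013, 0.0536]
tool_rot: [180.0, 0.2, -177.8]
force: [2.1, 0.6, -3.4]
grip_width: 0.0395
grasp_force: 3.0
```

{"api": "play_rows", "payload": {"steps": [[[0,0,0,0,0,-0.1,0.04],[0,0,0,0,0,-0.1,0.04],[0,0,0,0,0,-0.1,0.04],[0,0,0,0,0,-0.1,0.04],[0,0,0,0,0,-0.1,0.04],[0,0,0,0,0,-0.1,0.04],[0,0,0,0,0,-0.1,0.04],[0,0,0,0,0,-0.1,0.04],[0,0,0,0,0,0,0.04]]]}}

```text
time_s: 5.5
tool_pos: [0.4961, -0.0003, 0.054]
tool_rot: [-179.9, 0.2, -132.2]
force: [4.1, 3.1, -2.1]
grip_width: 0.0398
grasp_force: 2.1
```

Run:
```python
from h import *
tgt((.4942,-.0015),.15)
s=read_camera('scene');t=read_camera('top')
a=cv2.resize(s['frame'][250:350,260:350],None,fx=4.4,fy=4.4,interpolation=3);b=cv2.resize(t['frame'][180:260,310:400],None,fx=4.4,fy=4.4,interpolation=3)
a=cv2.resize(a,(396,440));b=cv2.copyMakeBorder(b,0,440-b.shape[0],0,0,0)
cv2.imwrite('pics/c1.png',np.hstack([a,b])[...,::-1])
```

```text
t 5.5 pos [ 4.961e-01 -3.000e-04  5.400e-02] rot [-179.88    0.24 -132.18] qpos [-25.3   8.7  24.  116.5  -4.4  55.4 138.7] F [ 4.1  3.1 -2.1] w 0.0398 shift [ 0.0018  0.0004 -0.096 ]
```

View pics/c1.png

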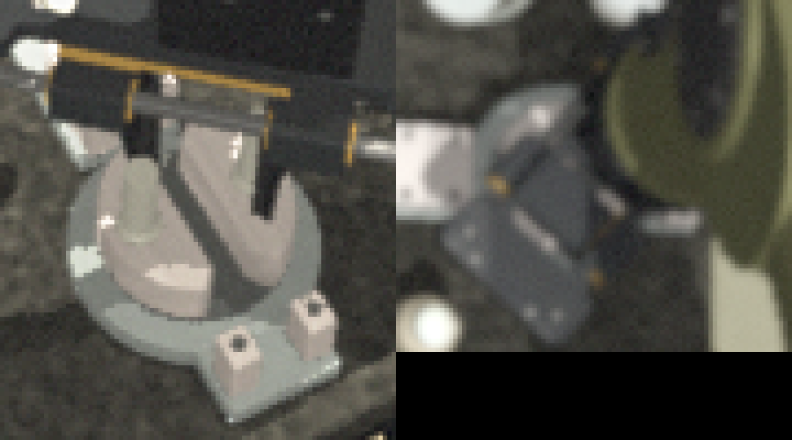

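The slot is close to in line: its near mouth is at scene crop (245,290), between the cheeks. Back off, lift and measure.

{"api": "play_rows", "payload": {"steps": [[[0,0,0,0,0,0.12,0.04],[0,0,-0.03,0,0,0,0.04],[0,0,-0.04,0,0,0,0.04],[0,0,-0.03,0,0,0,0.04],[0.035,0.035,-0.03,0,0,0,0.04],[0.035,0.035,-0.03,0,0,0,0.04],[0.035,0.035,0,0,0,0,0.04],[0.035,0.035,0,0,0,0,0.04],[0,0,0,0,0,0,0.04]]]}}

```text
time_s: 6.5
tool_pos: [0.3738, 0.0051, 0.208]
tool_rot: [179.6, 0.5, -139.4]
force: [0.9, -0.6, -0.2]
grip_width: 0.04
grasp_force: 0.0
```

Run:
```python
from h import *
tgt((.4942,-.0015),.15)
s=read_camera('scene');t=read_camera('top')
a=cv2.resize(s['frame'][250:350,260:350],None,fx=5,fy=5,interpolation=3);b=cv2.resize(t['frame'][185:255,320:390],None,fx=5,fy=5,interpolation=3)
b=cv2.copyMakeBorder(b,0,150,0,0,0)
cv2.imwrite('pics/c2.png',np.hstack([a,b])[...,::-1])
```

```text
t 6.5 pos [0.3738 0.0051 0.208 ] rot [ 179.6     0.47 -139.38] qpos [ -7.7 -15.8   2.8 119.6   0.2  76.  125.6] F [ 0.9 -0.6 -0.2] w 0.04 shift [-0.0866 -0.0838  0.0581]
```

View pics/c2.png

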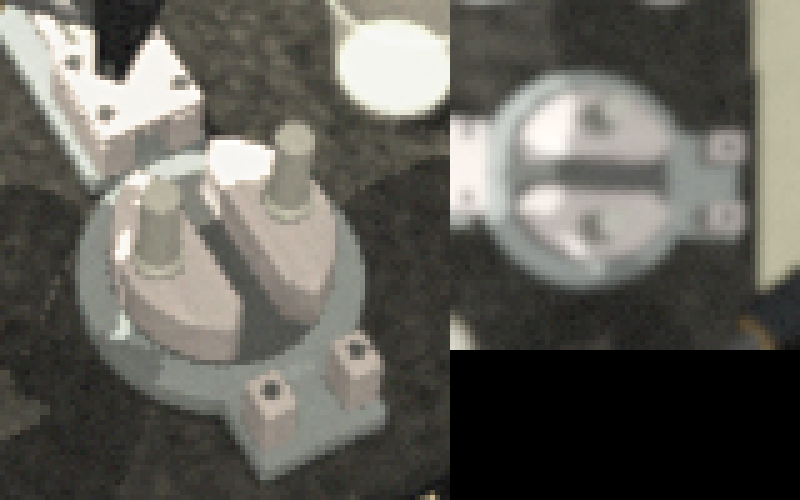

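The slot lines up with the base in the top view: its slope equals the line from guide to cheeks. Next is the plate.

{"api": "play_rows", "payload": {"steps": [[[-0.035,0.003,0,0,0,0,0],[-0.035,0.003,0,0,0,0,0],[-0.035,0.003,0,0,0,0,0],[-0.035,0.003,0,0,0,0,0],[0,0,0,0,0,0.144,0],[0,0,0,0,0,0.144,0],[0,0,0,0,0,0.144,0],[0,0,0,0,0,0.144,0],[0,0,0,0,0,0.144,0],[0,0,0,0,0,0.144,0],[0,0,0,0,0,0.144,0],[0,0,0,0,0,0.144,0]]]}}

```text
time_s: 7.8
tool_pos: [0.4735, 0.1088, 0.2079]
tool_rot: [179.4, -0.3, 154.7]
force: [-0.1, 1.4, 0.9]
grip_width: 0.0004
grasp_force: 0.0
```

{"api": "play_rows", "payload": {"steps": [[[0,0,0,0,0,0.144,0],[0,0,0,0,0,0.144,0],[0,0,0,0,0,0.144,0],[0,0,0,0,0,0.144,0],[0,0,0,0,0,0.144,0],[0,0,0,0,0,0.144,0],[0,0,0,0,0,0.144,0],[0,0,0,0,0,0.144,0],[0,0,0,0,0,0,0]]]}}

```text
time_s: 8.7
tool_pos: [0.4734, 0.1088, 0.208]
tool_rot: [-180.0, -0.7, 89.0]
force: [0.5, 0.6, 0.0]
grip_width: 0.0002
grasp_force: 0.0
```

Run:
```python
from h import *
tgt((.499,.255),.2)
s=read_camera('scene')
P=unproj(s,np.array([[160,183],[295,130]])/5+[260,250],.078);d=P[0]-P[1];print(P,np.degrees(np.arctan2(d[1],d[0])))
```

```text
t 8.7 pos [0.4734 0.1088 0.208 ] rot [-179.98   -0.68   88.99] qpos [-12.1  -1.   -3.5 106.9  -0.8  73.9 -16.3] F [0.5 0.6 0. ] w 0.0002 shift [0.1465 0.023  0.0097]
[[0.47092649 0.00490847 0.078     ]
 [0.52242962 0.00170389 0.078     ]] 176.4395853939094
```

{"api": "play_rows", "payload": {"steps": [[[0.037,0.006,0,0,0,0,0],[0.037,0.006,0,0,0,0,0],[0.037,0.006,0,0,0,0,0],[0.036,0.006,0,0,0,0,0],[0,0,0.04,0,0,0,0],[0,0,0.04,0,0,0,0],[0,0,0.04,0,0,0,0],[0,0,0.025,0,0,0,0],[0,0,0.017,0,0,0,0],[0,0,0,0,0,0,0]]]}}

```text
time_s: 9.75
tool_pos: [0.4977, 0.256, 0.0452]
tool_rot: [-179.7, -0.5, 89.2]
force: [-0.4, -0.0, 0.3]
grip_width: 0.0004
grasp_force: 0.0
```

Run:
```python
from h import *
tgt((.4965,.115),.046)
s=read_camera('scene')
cv2.imwrite('pics/c3.png',cv2.resize(s['frame'][160:350,200:360],None,fx=3,fy=3,interpolation=3)[...,::-1])
```

```text
t 9.75 pos [0.4977 0.256  0.0452] rot [-179.74   -0.52   89.16] qpos [-20.6  16.8 -10.2 106.9   2.8  56.5 -32.8] F [-0.4 -0.   0.3] w 0.0004 shift [-0.1409  0.0008 -0.0021]
```

View pics/c3.png

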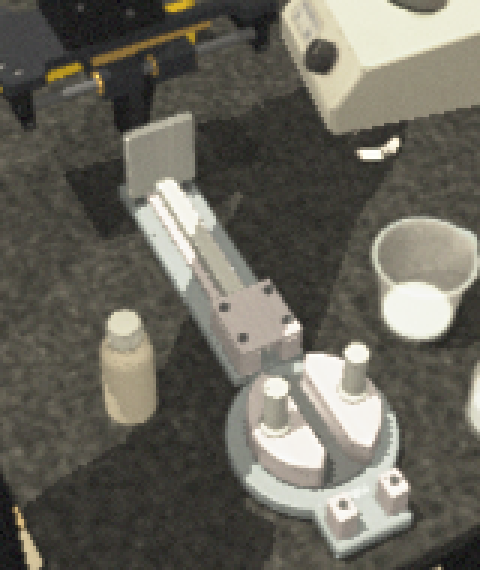

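The closed fingers stand behind the plate (crop (135,110)), the slot is in line, and the bottles and cup are untouched. Push.

{"api": "play_rows", "payload": {"steps": [[[-0.01,0.002,0,0,0,0,0],[-0.01,0,0,0,0,0,0],[-0.01,0,0,0,0,0,0],[-0.01,0,0,0,0,0,0],[-0.01,0,0,0,0,0,0],[-0.01,0,0,0,0,0,0],[-0.01,0,0,0,0,0,0],[-0.01,0,0,0,0,0,0]]]}}

```text
time_s: 10.6
tool_pos: [0.5005, 0.176, 0.0476]
tool_rot: [179.9, -0.8, 89.0]
force: [0.4, 3.8, 2.4]
grip_width: 0.0005
grasp_force: 2.0
```

{"api": "play_rows", "payload": {"steps": [[[-0.01,0,0,0,0,0,0],[-0.01,0,0,0,0,0,0],[-0.01,0,0,0,0,0,0],[-0.01,0,0,0,0,0,0],[-0.008,0,0,0,0,0,0],[-0.005,0,0,0,0,0,0],[0,0,0,0,0,0,0]]]}}

```text
time_s: 11.3
tool_pos: [0.4991, 0.122, 0.0463]
tool_rot: [-180.0, -0.6, 88.9]
force: [-1.3, 0.2, -0.8]
grip_width: 0.0003
grasp_force: 0.0
```

Run:
```python
from h import *
tgt((.4965,.1135),.046)
s=read_camera('scene')
cv2.imwrite('pics/c4.png',cv2.resize(s['frame'][190:350,220:360],None,fx=3.6,fy=3.6,interpolation=3)[...,::-1])
```

```text
t 11.3 pos [0.4991 0.122  0.0463] rot [-179.98   -0.64   88.88] qpos [-10.5  11.4  -6.2 113.4   0.8  55.  -18.2] F [-1.3  0.2 -0.8] w 0.0003 shift [-0.0085 -0.0024  0.0002]
```

View pics/c4.png

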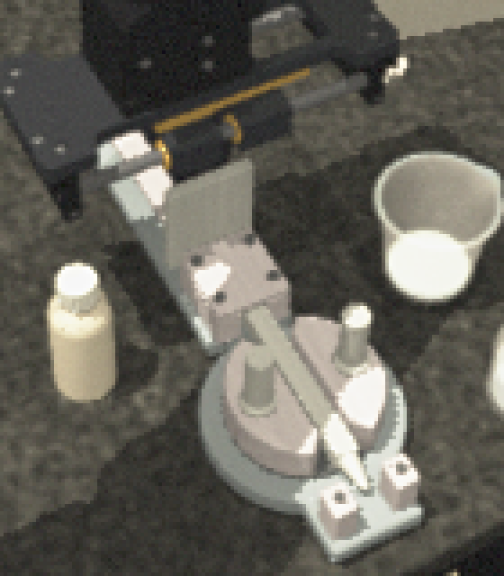

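The bar is through the slot and its tip (crop 362,490) is entering the keeper. A little remains before the plate meets the block, so push gently until the force rises.

{"api": "play_rows", "payload": {"steps": [[[-0.004,0,0,0,0,0,0],[-0.003,0,0,0,0,0,0],[-0.002,0,0,0,0,0,0],[0,0,0,0,0,0,0]]]}}

```text
time_s: 11.75
tool_pos: [0.4987, 0.117, 0.0462]
tool_rot: [180.0, -0.9, 89.0]
force: [0.2, 6.3, -2.5]
grip_width: 0.0003
grasp_force: 3.2
```

{"api": "play_rows", "payload": {"steps": [[[-0.002,0,0,0,0,0,0],[-0.002,0,0,0,0,0,0],[0,0,0,0,0,0,0]]]}}

```text
time_s: 12.05
tool_pos: [0.4987, 0.117, 0.0463]
tool_rot: [180.0, -1.2, 89.1]
force: [0.1, 14.1, -5.9]
grip_width: 0.0006
grasp_force: 7.0
```

{"api": "play_rows", "payload": {"steps": [[[-0.003,0,0,0,0,0,0],[0,0,0,0,0,0,0],[0,0,0,0,0,0,0]]]}}

```text
time_s: 12.35
tool_pos: [0.4986, 0.1169, 0.0465]
tool_rot: [179.9, -1.3, 89.3]
force: [0.3, 19.6, -4.7]
grip_width: 0.0002
grasp_force: 9.8
```

{"api": "play_rows", "payload": {"steps": [[[0.01,0,0,0,0,0,0],[0.02,0,0,0,0,0,0],[0.04,0,0,0,0,0,0],[0.04,0,0,0,0,0,0],[0,0,-0.04,0,0,0,0],[0,0,-0.04,0,0,0,0],[0.03,0,-0.04,0,0,0,0],[0.03,0,0,0,0,0,0],[0,0,0,0,0,0,0]]]}}

```text
time_s: 13.25
tool_pos: [0.5019, 0.2807, 0.1704]
tool_rot: [179.8, -0.9, 89.3]
force: [-1.4, 0.5, -0.2]
grip_width: 0.0007
grasp_force: 0.0
```

Run:
```python
from h import *
s=read_camera('scene');t=read_camera('top')
a=cv2.resize(s['frame'][210:340,230:350],None,fx=4,fy=4,interpolation=3);b=cv2.resize(t['frame'][185:255,280:390],None,fx=2.8,fy=2.8,interpolation=3)
b=cv2.copyMakeBorder(b,0,a.shape[0]-b.shape[0],0,0,0)
cv2.imwrite('pics/c5.png',np.hstack([a,b])[...,::-1])
```

```text
(no output)
```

View pics/c5.png

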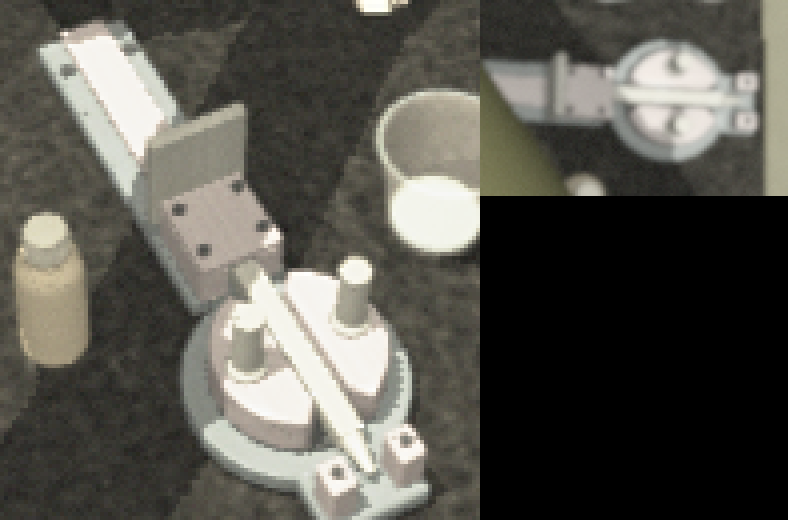

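The plate sits on the block's rear face (crop ~(200,200)) and the tip is between the cheeks (370,470). Checking by numbers before handing in.

Run:
```python
from h import *
s=read_camera('scene')
f=lambda p,z:np.round(unproj(s,np.array(p)/4+[230,210],z)[0],4)
print('tip',f((372,473),.028),'cheeks',f((338,470),.04),f((406,438),.04))
print('block top front corners',f((205,262),.042),f((280,235),.042),'plate base/block top',f((160,207),.042),f((240,178),.042))
```

```text
tip [ 0.4934 -0.0629  0.028 ] cheeks [ 0.4773 -0.0603  0.04  ] [ 0.5102 -0.0613  0.04  ]
block top front corners [0.4792 0.0565 0.042 ] [0.517  0.0534 0.042 ] plate base/block top [0.476  0.0941 0.042 ] [0.5175 0.0914 0.042 ]
```

The tip is at the cheeks' mid-plane, which is 62 mm past the axis, so the bar is home.

```bash
python3 -c "
from cell import *
print(sign_off())"
```

```text
the job is handed in; nothing more can be done
None
```

The disc's slot is lined up and the steel bar is pushed through it, with its plate against the guide block. The bottles and cup were not touched, and the job is handed in (no verdict was returned).

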